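# Put up the tiered sweet stand

## Task

Put the tiered sweet stand together on its square wooden foot, where the foot stands: first the largest dish, then the middle one, then the smallest, and the knob on top to finish, one piece at a time, each level and fully down over the peg of the piece below. Leave the stand standing free and the other goods on the table undisturbed.

Things in the scene. Friction and masses are not known exactly. Their poses are not given: they have to be found in the camera images.
- stand_foot: Foot of the stand, fixed to the table: low square dark wooden plinth, 100 x 100 mm, 13 mm high, with a short steel neck 30 mm across in its middle. The neck's flat shoulder is 30 mm up and carries a tapered peg 18 mm tall, 18 mm wide at the root, 6 at the tip. Origin: centre of its underside, z up. The largest dish's underside rests on the shoulder, 30 mm above this origin.
- large_dish: Largest. White china dish, 144 mm across, rim 15 mm high, floor 5.5 mm; ~340 g. Round steel column, 30 mm across, in its middle: grip 28 to 64 mm up (44 is good). Its shoulder, 66 mm up, has a tapered peg 18 mm tall, 18 wide at root, 6 at tip. Socket underneath, 21 mm bore, 22 deep, fits the peg below. Origin: centre of underside, z up the column. Goes on the foot.
- middle_dish: Middle. White china dish, 108 mm across, rim 15 mm high, floor 5.5 mm; ~240 g. Round steel column, 30 mm across, in its middle: grip 28 to 64 mm up (44 is good). Its shoulder, 66 mm up, has a tapered peg 18 mm tall, 18 wide at root, 6 at tip. Socket underneath, 21 mm bore, 22 deep, fits the peg below. Origin: centre of underside, z up the column. Goes on large_dish, 66 mm higher.
- small_dish: Smallest. White china dish, 76 mm across, rim 15 mm high, floor 5.5 mm; ~160 g. Round steel column, 30 mm across, in its middle: grip 28 to 64 mm up (44 is good). Its shoulder, 66 mm up, has a tapered peg 18 mm tall, 18 wide at root, 6 at tip. Socket underneath, 21 mm bore, 22 deep, fits the peg below. Origin: centre of underside, z up the column. Goes on middle_dish, 66 mm higher.
- top_knob: Top knob of the stand, 60 mm tall, upright on the table: steel collar 32 mm across, 24 mm high, thin neck, turned dark wooden knob 30 mm across (straight from 38 to 51 mm up: grip it at 44). Socket underneath, 21 mm bore, 22 mm deep. Origin: centre of its underside, z up its axis. About 90 g. Goes on small_dish, 66 mm above that dish's origin.
- sprinkle_jar: Leave it where it is. Round jar with a green screw lid, 46 mm across, 96 mm tall, standing upright and loose. Origin: centre of its underside, z up.
- price_stamp: Leave it where it is. Wooden stamp with a turned knob, block 33 x 58 mm (x, y), 76 mm tall, loose. Origin: centre of its underside, z up.
- tape_roll: Leave it where it is. Roll of brown packing tape lying flat, 93 mm across, 48 mm high, loose. Origin: centre of its underside, z up.
- choc_bar: Leave it where it is. Flat chocolate bar in a green wrapper, 52 x 150 x 12 mm (x, y, z), loose. Origin: centre of its underside, long along its y.
- lollipop: Leave it where it is. Swirled lollipop lying flat, 149 mm long along its x, disc 64 mm across and 21 mm thick at the +x end, loose. Origin: middle of its length, on the table, z up.

How it is judged:
By the outcome, as a careful person would: the job done as asked, in the order asked, and still so for the second after the job is handed in, with the robot touching nothing.
It also fails if it takes over 141 s, if anything falls off the work surface, if the arm or the gripper's body presses on something with over 40 N, if the wrist force passes 120 N, or if a joint passes its speed limit or range.

## Robot

A 7-joint arm with a two-finger parallel gripper is mounted at the origin on a cart in front of the work surface, level with it; the furniture and walls round the work are solid. World frame = base frame: x ahead of the robot, y to its left, z up, the work surface at z = 0. Lengths are in m, angles in rad, forces in N, time in s.
With the tool pointing down it reaches from about 0.4 to 0.9 m from the base axis. Payload 5.6 kg.
Tool frame: the origin (TCP) lies on the centre line of the jaws, within the pads' length; the fingertips stand 22 mm ahead of it and the grasp point (between the pads) lies 3 mm ahead of it; z points along the fingers, y is the line along which they close (so a half turn about z gives the same grasp; the last joint's range is limited). The gripper opens to 92 mm and grips with 3 to 60 N. Pads are 20 mm wide; open, the fingers measure 128 mm over their backs; the gripper's body (75 mm by 189 mm) begins 69 mm behind the grasp point.
Start: joints at [-1.37, 0.468, -0.012, 1.603, 0.006, 1.071, -0.056], TCP at [0.157, 0.631, 0.21] pointing down, gripper open.
Joint ranges: [-2.53, 2.53], [-0.31, 2.02], [-1.57, 1.55], [0.28, 2.44], [-1.29, 4.43], [0.15, 1.84], [-2.92, 2.92]. Speed limits (rad/s): [2.57, 2.57, 3.14, 3.14, 3.14, 3.14, 3.14].

## Interface

Orientations are given as a 3x3 rotation matrix whose columns are the frame's x, y, z axes.
In Python, from rig import r gives the robot as it stands. The module is installed in compiled form; this text tells all that it offers. Calls block until the motion is done:
- r.reach(position, orientation): joint-space move of the TCP to a pose.
- r.move_linear(position, orientation=None, rate=0.15): straight line of the TCP; orientation=None keeps the orientation; rate is the mean speed in m/s.
- r.goto_joints(angles): joint-space move.
- r.gripper_to(opening, force=None): finger opening in m; force is the grip in N (None keeps the last); returns when the fingers have stopped.
- r.dwell(seconds).
- r.inverse_kinematics(position, orientation): joint angles nearest the present ones, or None.
- r.grab_frame(name): name is "side" or "top"; returns a dict with "color" (480x640x3 uint8, red, green, blue), "fx", "fy", "cx", "cy" (pixels), "T" (4x4, takes a point from camera to world coordinates). Camera axes: x right, y up, looking along -z (the intrinsics and any distortion apply to the point x, -y, -z); pixel columns grow to the right and rows downward; lengths in m; the calibration is good to about 2 mm. A picture is of the moment at which its call begins. There is no depth.
A pose or a line that the arm cannot do raises r.IKError and nothing moves.
- r.finish_job(): hands the job in; it is judged then, once.
Readings, each from a call of its own:
- r.current_clock(): time.
- r.current_joint_positions(): joint angles.
- r.current_dq(): joint speeds.
- r.current_effort(): joint torques, N m.
- r.current_position(): TCP position.
- r.current_tcp_rot(): TCP orientation.
- r.current_ft_force(): force on the tool from outside, world axes, zero at the start.
- r.current_torque(): the same for the moment, N m.
- r.current_grip_width(): finger opening in m.
- r.current_grasp_force(): force on a finger pad.
Only numpy, scipy, OpenCV 4.12 (cv2) and the standard library are available. Lean on these libraries where they do the work, as an engineer would, in place of code of your own. Each camera call takes 0.05 s, during which the arm holds its last target. There are 200 camera calls.

## Working session

There is one attempt and no reset: what is moved stays moved. The work goes in short steps, each a Python script; the robot and the scene stay as the last script left them, time stands still between calls to the robot, and variables do not carry over. Pictures are saved under pics/ and viewed, at most 14 in all, crops included, and the job is handed in when it is done.

```bash
mkdir -p pics; python3 - <<'E'
from rig import r
import cv2,numpy as np
for n in("top","side"):
    f=r.grab_frame(n); cv2.imwrite(f"pics/{n}0.png",f["color"][:,:,::-1]); print(n,{k:(np.round(v,4).tolist() if k=="T" else v) for k,v in f.items() if k!="color"})
print(r.current_clock())
E
```

```text
top {'fx': 514.9892316875678, 'fy': 514.9892316875678, 'cx': 318.8948182965168, 'cy': 238.91166837123387, 'T': [[0.0007, 0.9814, -0.1918, 0.3094], [-1.0, 0.0004, -0.0012, 0.003], [-0.0011, 0.1918, 0.9814, 1.1797], [0.0, 0.0, 0.0, 1.0]]}
side {'fx': 575.0459023777311, 'fy': 575.0459023777311, 'cx': 320.30146703303035, 'cy': 240.4840509545356, 'T': [[0.8108, 0.2827, -0.5125, -0.2571], [-0.5852, 0.3763, -0.7183, -1.0706], [-0.0102, 0.8823, 0.4705, 0.7517], [0.0, 0.0, 0.0, 1.0]]}
0.1
```

View pics/top0.png

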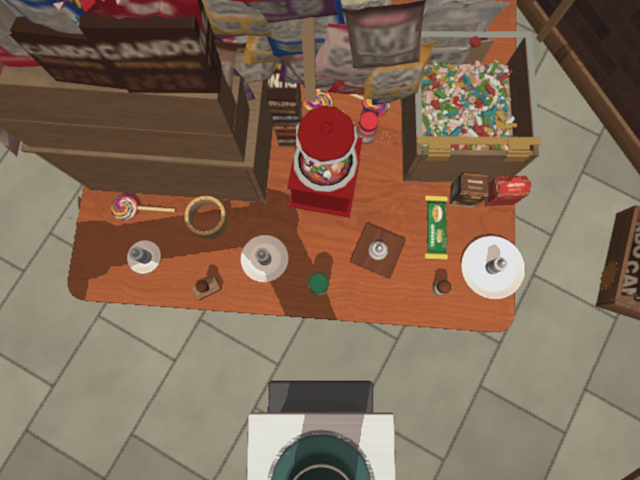

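View pics/side0.png

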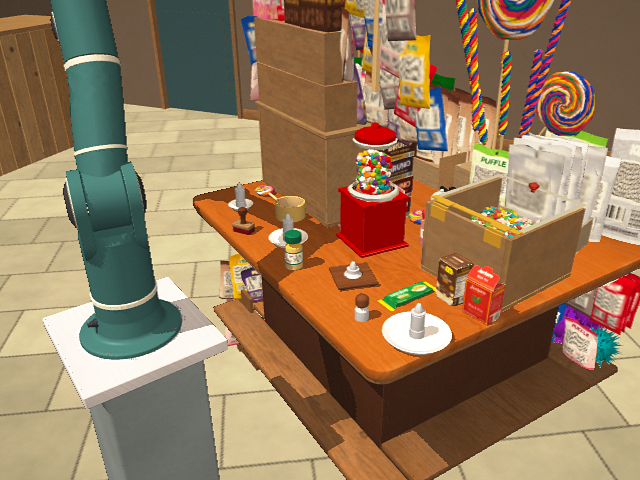

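The top view shows the small dish at (143,257), the middle dish at (264,259), the large dish at (493,266), the knob at (442,286) and the foot at (378,250). The jar is at (318,284). The side view shows the same pieces, with the large dish at (417,330), the foot at (354,275) and the knob at (362,308).

```bash
cat >h.py <<'E'
import numpy as np,cv2
from scipy.optimize import least_squares
def ray(f,uv):
    uv=np.atleast_2d(np.asarray(uv,float)); d=np.c_[(uv[:,0]-f["cx"])/f["fx"],-(uv[:,1]-f["cy"])/f["fy"],-np.ones(len(uv))]
    return f["T"][:3,3],d@f["T"][:3,:3].T
def onz(f,uv,z):
    o,d=ray(f,uv); return (o+d*((z-o[2])/d[:,2])[:,None])[:,:2]
def proj(f,p):
    c=f["T"][:3,:3].T@(np.asarray(p)-f["T"][:3,3]); return np.array([f["cx"]+f["fx"]*c[0]/-c[2],f["cy"]+f["fy"]*c[1]/c[2]])
def circ(P):
    s=least_squares(lambda q:np.hypot(P[:,0]-q[0],P[:,1]-q[1])-q[2],[*P.mean(0),.05],loss="soft_l1",f_scale=.001); return s.x
def blob(mask,uv,rad=60):
    m=np.zeros_like(mask); u,v=map(int,uv); m[max(v-rad,0):v+rad,max(u-rad,0):u+rad]=mask[max(v-rad,0):v+rad,max(u-rad,0):u+rad]
    cs,_=cv2.findContours(m,cv2.RETR_EXTERNAL,cv2.CHAIN_APPROX_NONE)
    return max(cs,key=cv2.contourArea)
E
python3 - <<'E'
from rig import r
from h import *
S={}
for n,seeds in(("top",dict(large=(493,266),mid=(264,259),small=(143,257))),("side",dict(large=(417,330),mid=(288,237),small=(240,203)))):
    f=r.grab_frame(n); hsv=cv2.cvtColor(f["color"],cv2.COLOR_RGB2HSV); grey=((hsv[...,1]<75)&(hsv[...,2]>60)).astype(np.uint8)
    for k,s in seeds.items():
        c=blob(grey,s,45); h=cv2.convexHull(c)[:,0]
        # fill hull at edge pixel centres; drop hull points belonging to column
        P=onz(f,c[:,0],.015); q=circ(P); e=np.hypot(*(P-q[:2]).T)-q[2]
        print(n,k,"rimcircle",q.round(4),"resid",np.abs(e).mean().round(4),"bbox",cv2.boundingRect(c))
    b=[cv2.resize(f["color"][v-40:v+40,u-50:u+50],(400,320),interpolation=cv2.INTER_CUBIC) for u,v in ([seeds["large"],seeds["mid"],(378,250),(442,286)] if n=="top" else [seeds["large"],seeds["mid"],(354,275),(362,308)])]
    cv2.imwrite(f"pics/z{n}.png",cv2.resize(np.vstack([np.hstack(b[:2]),np.hstack(b[2:])]),(750,600))[:,:,::-1])
E
```

```text
top large rimcircle [ 0.4745 -0.4146  0.0894] resid 0.0143 bbox (461, 221, 77, 90)
top mid rimcircle [0.4928 0.1302 0.0532] resid 0.0005 bbox (241, 235, 47, 47)
top small rimcircle [0.4958 0.406  0.0374] resid 0.0006 bbox (127, 241, 34, 33)
side large rimcircle [ 0.4699 -0.3943  0.0716] resid 0.003 bbox (382, 303, 70, 52)
side mid rimcircle [0.4884 0.1296 0.0521] resid 0.0172 bbox (269, 214, 39, 34)
side small rimcircle [0.1685 0.686  0.4304] resid 0.0345 bbox (210, 167, 52, 44)
```

View pics/ztop.png

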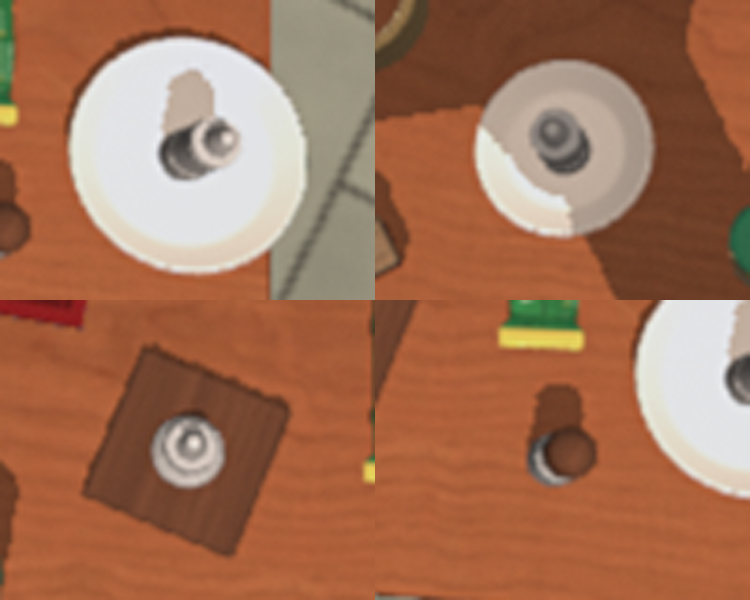

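View pics/zside.png

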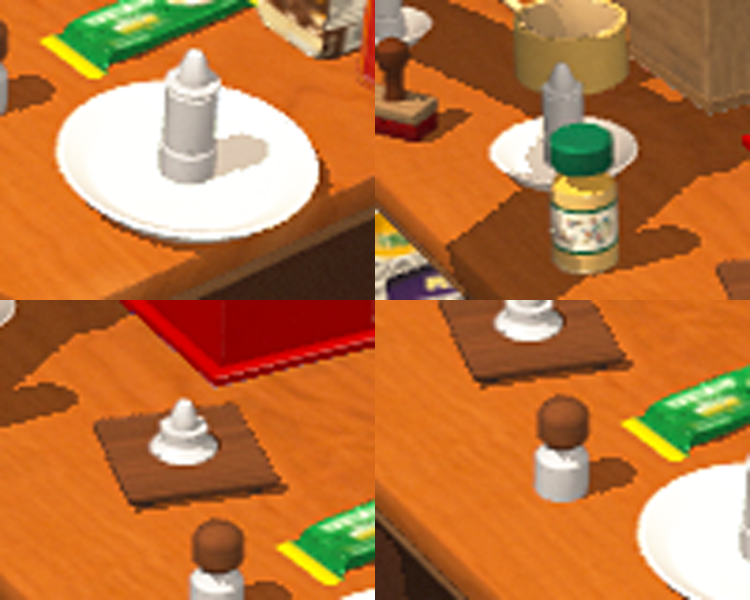

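```bash
python3 - <<'E'
from rig import r
from h import *
F={n:r.grab_frame(n) for n in("top","side")}
H={n:cv2.cvtColor(F[n]["color"],cv2.COLOR_RGB2HSV) for n in F}
def two(a,b):
    (o1,d1),(o2,d2)=ray(F["top"],a),ray(F["side"],b); d1,d2=d1[0],d2[0]
    s=np.linalg.lstsq(np.c_[d1,-d2],o2-o1,rcond=None)[0]; p,q=o1+s[0]*d1,o2+s[1]*d2; return ((p+q)/2).round(4),np.linalg.norm(p-q).round(4)
f=F["top"]; h=H["top"]
for n,s in(("top",(493,266)),("side",(417,330))):
    hh=H[n]; m=((hh[...,2]>215)&(hh[...,1]<50)).astype(np.uint8); c=blob(m,s,42)
    P=onz(F[n],cv2.convexHull(c)[:,0],.015); print("large",n,circ(P).round(4),cv2.boundingRect(c))
# foot plinth
m=((h[...,2]<140)&(h[...,0]<20)).astype(np.uint8)
m[((h[...,1]<90)&(h[...,2]>90))]=0
c=blob(m,(378,250),36); P=onz(f,c[:,0],.013).astype(np.float32)
print("foot rect",cv2.minAreaRect(P),cv2.boundingRect(c))
g=((h[...,1]<75)).astype(np.uint8); c=blob(g,(378,250),16); print("neck",circ(onz(f,c[:,0],.025)).round(4),cv2.boundingRect(c))
# knob
m=((h[...,2]<120)&(h[...,0]<20)).astype(np.uint8)
cc=blob(m,(442,286),14); print("knob",circ(onz(f,cc[:,0],.046)).round(4))
# peg tips from zoomed views (px)
z=lambda s,u,v:(s[0]-50+u/3.75,s[1]-40+v/3.75)
print("foot tip",two(z((378,250),192,441-300),z((354,275),183,402-300)), onz(f,z((378,250),192,441-300),.046))
print("large tip",two(z((493,266),226,137),z((417,330),195,55)))
print("mid tip",two(z((264,259),553,128) if 0 else z((264,259),553-375,128),z((288,237),562-375,68)))
print("knob top",two(z((442,286),571-375,451-300),z((362,308),563-375,403-300)))
for a,b in (("mach bottom R",(351,215)),("crateFR base",(538,178)),("carton",(455,203)),("jar",(318,284))): print(a,onz(f,b,0 if a!="jar" else .096).round(3))
print("mach front corner top est",two((357,183),(410,200)) )
E
```

```text
large top [ 0.4725 -0.3919  0.0707] (462, 237, 62, 62)
large side [ 0.4703 -0.3938  0.0717] (382, 303, 70, 51)
foot rect ((0.5139250159263611, -0.1305522918701172), (0.10191074013710022, 0.10629871487617493), 66.51656341552734) (350, 221, 56, 58)
neck [ 0.5097 -0.1294  0.0214] (368, 241, 20, 19)
knob [ 0.4329 -0.2662  0.0214]
foot tip (array([ 0.5111, -0.1303,  0.0447]), np.float64(0.0011)) [[ 0.51130382 -0.13042006]]
large tip (array([ 0.4726, -0.393 ,  0.0801]), np.float64(0.0001))
mid tip (array([0.4926, 0.1292, 0.078 ]), np.float64(0.0015))
knob top (array([ 0.4242, -0.2696,  0.0561]), np.float64(0.0007))
mach bottom R [[ 0.597 -0.071]]
crateFR base [[ 0.688 -0.519]]
carton [[ 0.627 -0.317]]
jar [[0.424 0.006]]
mach front corner top est (array([ 0.6653, -0.1004,  0.1467]), np.float64(0.0826))
```

```bash
cat >>h.py <<'E'
from rig import r
G=.047
def Rot(a): c,s=np.cos(a),np.sin(a); return np.array([[c,s,0],[s,-c,0],[0,0,-1.]])
FOOT=np.array([.5112,-.1303])
OBJ=dict(large=(.4725,-.3924,.0),middle=(.4927,.1297,.0),small=(.4958,.406,.0),knob=(.4245,-.2692,.0))
BASE=dict(large=.030,middle=.096,small=.162,knob=.228)
E
python3 - <<'E'
from h import *
print(r.current_tcp_rot().round(2), r.current_ft_force())
for a in(0,np.pi):
  print("a",a)
  for p in [(.157,.631,.3),(.3,.4,.3),(.42,.1,.3),(.42,-.15,.3)]+[(*o[:2],z) for o in OBJ.values() for z in(G,.3)]+[(*FOOT,.077),(*FOOT,.275),(*FOOT,.34)]:
    q=r.inverse_kinematics(p,Rot(a)); print(p,None if q is None else np.round(q,2).tolist())
E
```

```text
[[-0.97  0.24 -0.  ]
 [ 0.24  0.97 -0.  ]
 [-0.   -0.   -1.  ]] [ 0.08374181  0.01831125 -0.1491092 ]
a 0
(0.157, 0.631, 0.3) [-1.8, 0.43, 0.59, 1.53, -0.25, 1.26, -2.74]
(0.3, 0.4, 0.3) [-1.52, 0.12, 0.58, 1.88, -0.07, 1.16, -2.48]
(0.42, 0.1, 0.3) [-0.99, -0.05, 0.67, 2.03, 0.03, 1.15, -1.9]
(0.42, -0.15, 0.3) [-1.1, -0.14, 1.31, 2.02, 0.15, 1.17, -1.42]
(0.4725, -0.3924, 0.047) [0.12, 0.72, 0.72, 1.84, -0.63, 0.83, -0.41]
(0.4725, -0.3924, 0.3) [-0.14, 0.51, 1.12, 1.64, -0.47, 1.3, -0.51]
(0.4927, 0.1297, 0.047) [-0.82, 0.54, 0.62, 2.09, -0.51, 0.66, -1.43]
(0.4927, 0.1297, 0.3) [-0.97, 0.15, 0.73, 1.87, -0.11, 1.16, -1.77]
(0.4958, 0.406, 0.047) [-1.17, 0.72, 0.6, 1.76, -0.53, 0.83, -1.88]
(0.4958, 0.406, 0.3) [-1.23, 0.43, 0.68, 1.56, -0.28, 1.25, -2.07]
(0.4245, -0.2692, 0.047) [-0.06, 0.56, 0.7, 2.11, -0.58, 0.68, -0.54]
(0.4245, -0.2692, 0.3) [-0.29, 0.14, 0.88, 1.89, -0.12, 1.16, -0.93]
(np.float64(0.5112), np.float64(-0.1303), 0.077) [-0.63, 0.73, 1.12, 2.05, -0.85, 0.92, -0.61]
(np.float64(0.5112), np.float64(-0.1303), 0.275) [-0.71, 0.3, 1.1, 1.88, -0.29, 1.14, -1.08]
(np
[... 481 characters left out ...]
, 1.22, 2.14]
(0.4927, 0.1297, 0.047) [-0.47, 0.48, 0.18, 2.07, -0.14, 0.61, 1.38]
(0.4927, 0.1297, 0.3) [-0.68, 0.14, 0.4, 1.86, -0.06, 1.16, 1.31]
(0.4958, 0.406, 0.047) [-0.76, 0.64, 0.03, 1.73, -0.02, 0.76, 0.85]
(0.4958, 0.406, 0.3) [-0.79, 0.38, 0.07, 1.53, -0.03, 1.24, 0.85]
(0.4245, -0.2692, 0.047) [-0.07, 0.56, 0.71, 2.11, -0.59, 0.68, 2.61]
(0.4245, -0.2692, 0.3) [0.71, 0.15, -0.23, 1.84, 0.04, 1.16, 2.03]
(np.float64(0.5112), np.float64(-0.1303), 0.077) [-0.19, 0.48, 0.47, 2.03, -0.32, 0.71, 2.05]
(np.float64(0.5112), np.float64(-0.1303), 0.275) [-0.58, 0.24, 0.91, 1.87, -0.21, 1.13, 1.98]
(np.float64(0.5112), np.float64(-0.1303), 0.34) [-0.68, 0.19, 1.01, 1.78, -0.17, 1.26, 1.94]
```

```bash
cat >>h.py <<'E'
R0=Rot(np.pi)
def st(m): print(m,"t",round(r.current_clock(),1),"p",r.current_position().round(4),"F",r.current_ft_force().round(1),"w",round(r.current_grip_width(),4),"g",round(r.current_grasp_force(),1))
def pick(k,carry):
    x,y,_=OBJ[k]; r.gripper_to(.06,20)
    r.move_linear((x,y,.15),R0,.2); r.move_linear((x,y,G),R0,.08); r.gripper_to(.0,20); st("grip")
    r.move_linear((x,y,G+.01),R0,.04); r.dwell(.2); st("lift")
    r.move_linear((x,y,carry+G),R0,.12)
E
python3 - <<'E'
from h import *
r.goto_joints([0,-.05,0,2.03,0,1.15,1.57]); st("mid")
r.move_linear((.4725,-.3924,.3),R0,.2); print(np.round(r.current_joint_positions(),2))
pick("large",.13); print(np.round(r.current_joint_positions(),2))
r.move_linear((*FOOT,.13+G),R0,.12); r.dwell(.3); st("above"); print(np.round(r.current_joint_positions(),2))
f=r.grab_frame("side"); g=r.grab_frame("top")
a=f["color"][180:330,260:460]; b=g["color"][180:330,280:480]
cv2.imwrite("pics/a1.png",cv2.resize(np.hstack([a,b]),(800,300))[:,:,::-1])
E
```

```text
mid t 2.8 p [ 0.4115 -0.0329  0.3037] F [-0.6  0.4 -0.8] w 0.0919 g 0.0
[ 0.4   0.33  0.31  1.61 -0.11  1.22  2.3 ]
grip t 8.3 p [ 0.4726 -0.3924  0.0471] F [-0.3 -0.5  1.2] w 0.0295 g 20.0
lift t 8.9 p [ 0.4723 -0.3922  0.0568] F [-1.1  0.1 -4.2] w 0.0293 g 20.0
[ 0.42  0.45  0.29  1.74 -0.15  0.98  2.34]
above t 12.8 p [ 0.5112 -0.1305  0.177 ] F [ 0.2  0.7 -4.6] w 0.0295 g 20.0
[ 0.02  0.3   0.2   1.95 -0.08  0.9   1.83]
```

View pics/a1.png

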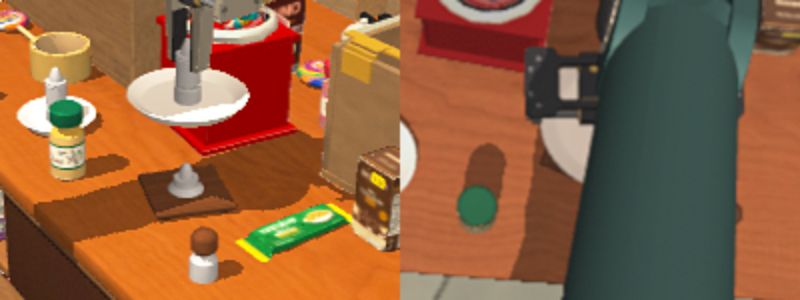

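The dish hangs level in the grip, directly over the peg (side crop: dish at (188,95), peg at (186,180)). Next I lower it while watching the force.

```bash
cat >>h.py <<'E'
def place(k,xy=FOOT):
    zt=BASE[k]+G; F0=r.current_ft_force()
    r.move_linear((*xy,zt+.022),R0,.12)
    for dz in(.016,.012,.008,.005,.003,.0015,.0005,-.0005):
        r.move_linear((*xy,zt+dz),R0,.04); d=r.current_ft_force()-F0
        print(dz,d.round(1),end=" ")
        if d[2]>8 or np.abs(d[:2]).max()>12: print("stop"); break
    print(); r.dwell(.2); st("down"); return dz
E
python3 - <<'E'
from h import *
place("large")
E
```

```text
0.016 [ 0.9 -1.   0.5] 0.012 [ 0.9 -0.7  0.6] 0.008 [ 0.2 -0.6  0.5] 0.005 [0.5 0.6 1.1] 0.003 [ 0.8 -0.9 -1.1] 0.0015 [ 0.8 -0.8 -0.1] 0.0005 [ 1.7 -0.9  1.2] -0.0005 [-0.8  0.9  8.3] stop

down t 15.9 p [ 0.5115 -0.1304  0.077 ] F [-0.6  0.5  5.5] w 0.0293 g 20.0
```

Seated: contact came at the expected height with no side force. Release it, then do the middle dish.

```bash
cat >>h.py <<'E'
def release(up):
    r.gripper_to(.06); r.dwell(.2); p=r.current_position(); r.move_linear((p[0],p[1],up),R0,.12)
E
python3 - <<'E'
from h import *
release(.22)
x,y,_=OBJ["middle"]; r.move_linear((x,y,.22),R0,.2)
g=r.grab_frame("side"); cv2.imwrite("pics/a2.png",cv2.resize(g["color"][200:320,270:430],(800,600),interpolation=cv2.INTER_CUBIC)[:,:,::-1])
pick("middle",.15); r.move_linear((*FOOT,.15+G),R0,.12); r.dwell(.3); st("above")
if place("middle")<=.0005: release(.28); st("rel")
E
```

```text
grip t 22.3 p [0.4928 0.1298 0.0471] F [0.1 0.8 0.6] w 0.0295 g 20.0
lift t 22.9 p [0.4925 0.1297 0.0569] F [-0.4  1.7 -1.7] w 0.0297 g 20.0
above t 26.8 p [ 0.5112 -0.1302  0.197 ] F [-0.6  0.2 -2.1] w 0.0296 g 20.0
0.016 [ 0.6 -0.1 -0.5] 0.012 [ 1.  -0.2 -0.8] 0.008 [-0.1  0.5  0. ] 0.005 [ 1.3 -0.4  0.1] 0.003 [ 0.2  0.6 -0.2] 0.0015 [ 0.8  0.7 -0.1] 0.0005 [ 0.4  0.7 -0.6] -0.0005 [-0.1 -0.3  5.5] 
down t 29.5 p [ 0.5116 -0.1304  0.143 ] F [-1.8 -0.2  5.6] w 0.0291 g 20.0
rel t 31.6 p [ 0.5107 -0.1302  0.2792] F [0.3 0.  0.6] w 0.0599 g 0.0
```

View pics/a2.png

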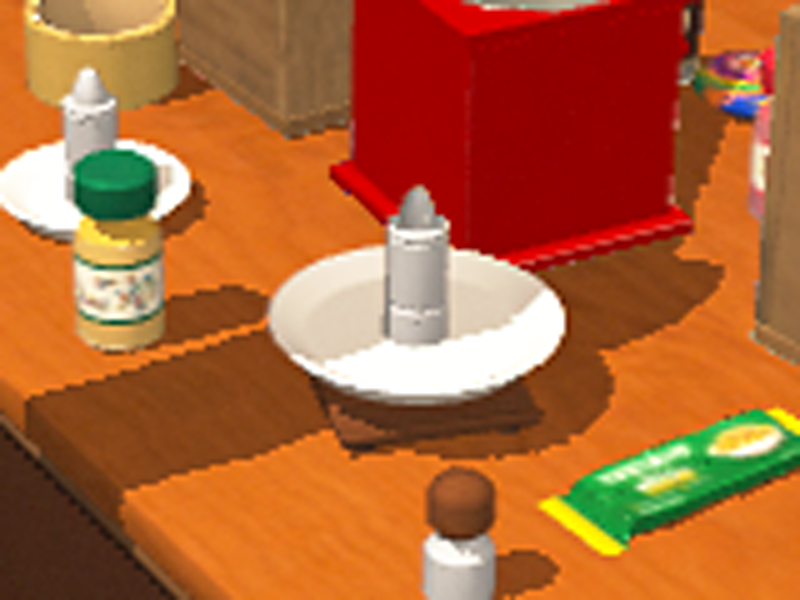

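The large dish sits level on the foot (about (415,320) in the crop). The middle dish also seated at its expected height. The small one is next.

```bash
python3 - <<'E'
from h import *
x,y,_=OBJ["small"]; r.move_linear((x,y,.28),R0,.2)
g=r.grab_frame("side"); cv2.imwrite("pics/a3.png",cv2.resize(g["color"][180:330,270:470],(800,600),interpolation=cv2.INTER_CUBIC)[:,:,::-1])
pick("small",.22); r.move_linear((*FOOT,.22+G),R0,.15); r.dwell(.3); st("above")
if place("small")<=.0005: release(.35); st("rel")
x,y,_=OBJ["knob"]; r.move_linear((.42,.1,.35),R0,.2); g=r.grab_frame("top"); 
cv2.imwrite("pics/a4.png",cv2.resize(g["color"][200:320,360:520],(800,600),interpolation=cv2.INTER_CUBIC)[:,:,::-1])
E
```

```text
grip t 37.5 p [0.4958 0.4062 0.0471] F [-0.4  0.2  1. ] w 0.029 g 20.0
lift t 38.1 p [0.4957 0.4059 0.0568] F [ 0.4 -0.2 -2. ] w 0.0295 g 20.0
above t 44.0 p [ 0.5112 -0.1302  0.267 ] F [-0.1  0.1 -1.5] w 0.0294 g 20.0
0.016 [-0.6 -0.1 -0.6] 0.012 [-0.6 -0.6  0.3] 0.008 [-1.1  0.5  0.7] 0.005 [ 0.5  0.2 -1. ] 0.003 [ 0.5 -0.2  0.5] 0.0015 [ 0.1 -0.9 -0.3] 0.0005 [ 0.1 -0.3 -0.8] -0.0005 [-0.3 -0.7  2.8] 
down t 46.7 p [ 0.5116 -0.1304  0.2089] F [-0.1  0.8  1.9] w 0.0291 g 20.0
rel t 48.9 p [ 0.5108 -0.1302  0.3492] F [ 0.2 -0.   0.3] w 0.0601 g 0.0
```

View pics/a4.png

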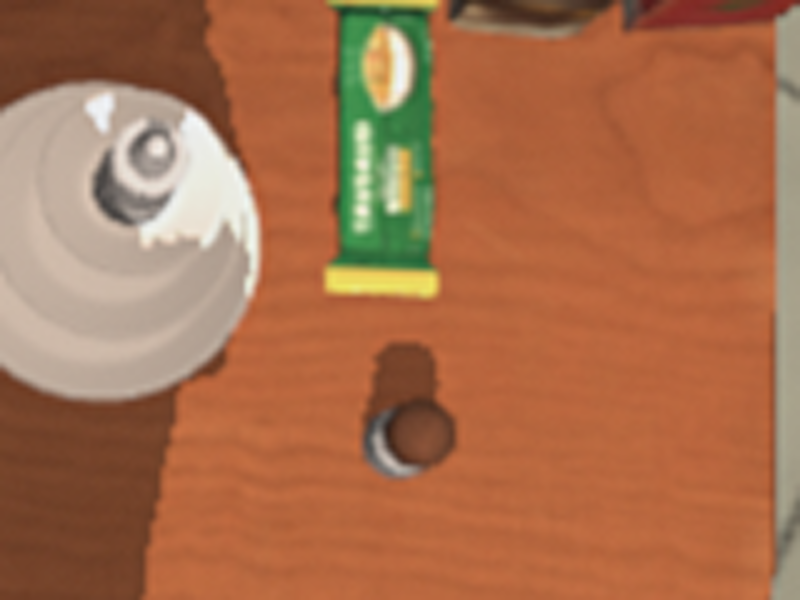

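View pics/a3.png

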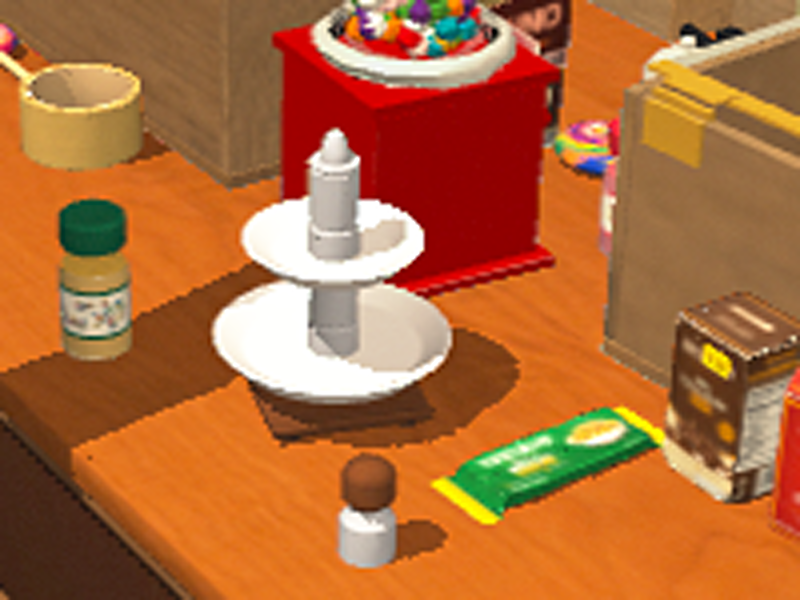

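Both dishes stand level, and the third one seated at its height. In the top crop the knob is at (421,432), and the stack's tip at (154,148). I check both positions and then place the knob.

```bash
python3 - <<'E'
from h import *
f=r.grab_frame("top"); k=onz(f,(444.2,286.4),.048)[0]; print("knob",k,"tip",onz(f,(390.8,229.6),.243))
if np.hypot(*(k-OBJ["knob"][:2]))<.004:
    x,y=(k+OBJ["knob"][:2])/2; OBJ["knob"]=(x,y,0)
    r.move_linear((x,y,.35),R0,.2); pick("knob",.27); r.move_linear((*FOOT,.27+G),R0,.15); r.dwell(.3); st("above")
    for n in("side",):
        g=r.grab_frame(n); cv2.imwrite("pics/a5.png",cv2.resize(g["color"][120:300,250:490],(800,600),interpolation=cv2.INTER_CUBIC)[:,:,::-1])
E
```

```text
knob [ 0.42437194 -0.27120094] tip [[ 0.51022781 -0.12953611]]
grip t 55.8 p [ 0.4243 -0.2701  0.0469] F [ 0.5 -0.5 -1. ] w 0.027 g 17.5
lift t 56.4 p [ 0.4243 -0.2701  0.0569] F [-0.6  0.4 -2. ] w 0.0268 g 17.5
above t 60.2 p [ 0.511  -0.1308  0.3171] F [-0.9  0.2 -1.9] w 0.0266 g 17.5
```

View pics/a5.png

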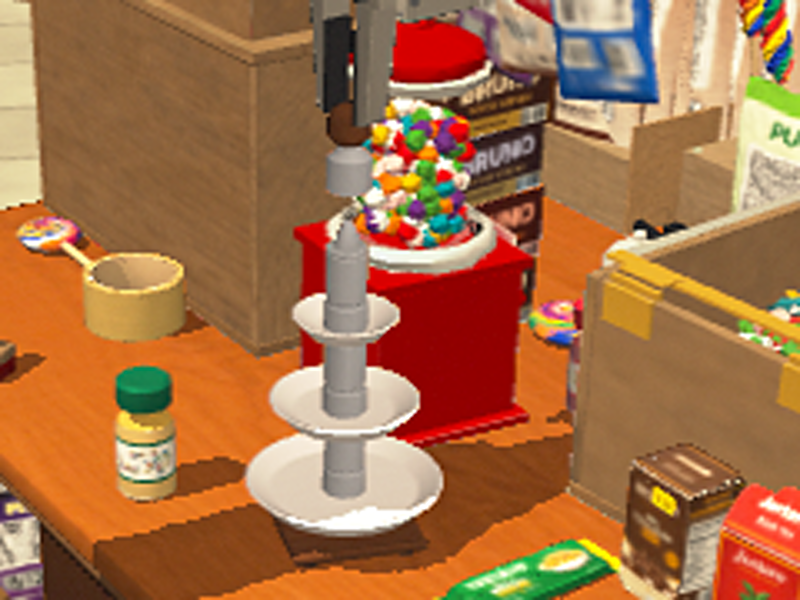

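The knob hangs upright; its collar at (348,172) lines up with the top peg at (347,232). Lower it.

```bash
python3 - <<'E'
from h import *
d=place("knob")
if d<=.0005:
    release(.42); r.move_linear((.42,.1,.42),R0,.2); r.dwell(.3); st("rel")
for n,b in(("side",(120,300,250,490)),("top",(150,330,250,490))):
    g=r.grab_frame(n); cv2.imwrite(f"pics/f{n}.png",cv2.resize(g["color"][b[0]:b[1],b[2]:b[3]],(800,600),interpolation=cv2.INTER_CUBIC)[:,:,::-1])
E
```

```text
0.016 [-0.2  1.  -0.2] 0.012 [ 0.8  0.8 -0.4] 0.008 [-0.6 -0.2 -0.1] 0.005 [-0.5  0.2 -0.2] 0.003 [-0.7  0.7  0.4] 0.0015 [-0.8  0.1 -0.5] 0.0005 [0.3 0.2 0. ] -0.0005 [-0.2  0.2  2.3] 
down t 62.9 p [ 0.5114 -0.1303  0.2748] F [-0.3 -0.1  2.4] w 0.0271 g 18.2
rel t 66.8 p [0.4202 0.0996 0.4199] F [0.4 0.3 0.3] w 0.0601 g 0.0
```

View pics/fside.png

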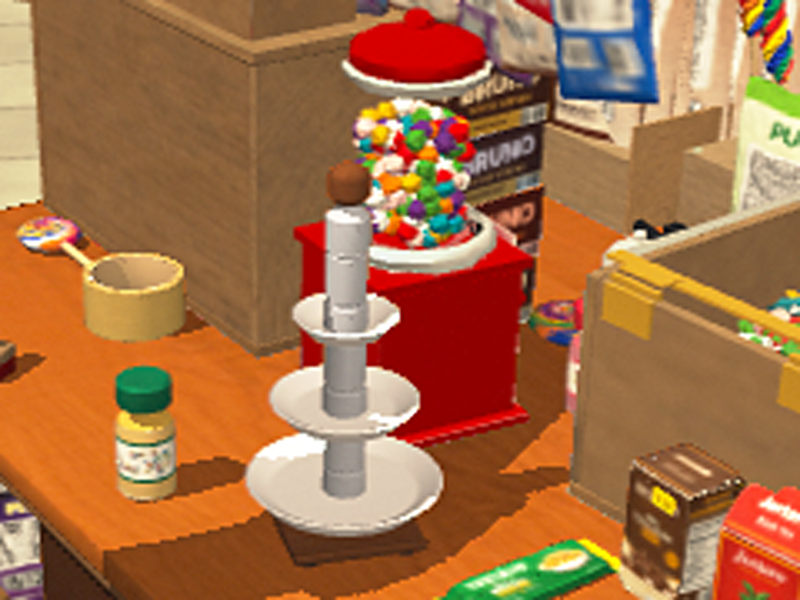

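The stand is complete and upright: the knob (348,185) sits flush on the small dish's column, and the jar and the other goods in this view are where they were.

```bash
python3 -c "
from rig import r
print(r.finish_job())"
```

```text
the job is handed in; nothing more can be done
None
```

The stand is assembled on its foot in the order asked: each piece went fully down at its expected height, the last picture shows it level and standing free, and the job was handed in at about 67 s with the other goods left alone.

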